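# Find the lens cell's hidden keyways and hold it home on the camera mount

### The arm

A 7-joint arm with a two-finger parallel gripper is mounted at the origin on a cart in front of the work surface, level with it; the furniture and walls round the work are solid. World frame = base frame: x ahead of the robot, y to its left, z up, the work surface at z = 0. Lengths are in m, angles in rad, forces in N, time in s.
With the tool pointing down it reaches from about 0.4 to 0.85 m from the base axis. Payload 4.5 kg.
Tool frame: the origin (TCP) lies at the very end of the fingers, on their centre line; the grasp point (between the pads) lies 19 mm behind it; z points along the fingers, y is the line along which they close (so a half turn about z gives the same grasp; the last joint's range is limited). The gripper opens to 88 mm and grips with 3 to 60 N. Pads are 18 mm wide; open, the fingers measure 123 mm over their backs; the gripper's body (75 mm by 187 mm) begins 45 mm behind the grasp point.
Start: joints at [-1.217, 0.689, -0.195, 1.565, 0.157, 0.902, -0.215], TCP at [0.196, 0.593, 0.239] pointing down, gripper open.
Joint ranges: [-3.01, 3.01], [-0.46, 2.08], [-1.47, 1.51], [0.13, 2.56], [-1, 4.14], [0.04, 2.09], [-2.66, 2.66]. Speed limits (rad/s): [2.57, 2.57, 3.14, 3.14, 3.14, 3.14, 3.14].

### API

Orientations are given as a unit quaternion [x, y, z, w].
In Python, from plant import r, eyes, nets gives the robot as it stands.
- The arm moves only by the shell command python3 -m pendant 'ROWS' [FORCE]. ROWS is JSON, a list of rows, each an object of numbers: "claw": the opening, from 0 (shut) to 1 (fully open); "dx", "dy", "dz": the shift along the world's x, y, z in mm; "twist": the turn about the world's z in rad. In form: [{"claw": .., "dx": .., "dy": .., "dz": .., "twist": ..}, ...]. A call has 1 to 8 rows; each row is the pose to reach, as a shift and turn from the pose commanded when the call began; what a row does not reach only later rows make up. A row lasts 1/10 s, in which the tool goes at most 50 mm and 8.59 degrees, less where a joint would pass 70% of its speed; a pose out of reach is approached as far as the arm can. A call with a gripper value outside its range is refused whole. The fingers move at their own pace and stop on an object; FORCE is the grip in N (left out, the last holds). Time passes only in rows, so rows that repeat a pose let the fingers close. It gives the time, the measured TCP pose, the force, the opening and the grip force at its end, in the units of the state.
- r.get_state(): the state, without advancing time (a new reading comes with each control period).
- eyes.snapshot(name): name is "scene" or "top"; returns (picture, depth): 384x512x3 uint8, blue, green, red; 384x512 float32, m along the optical axis (not along the pixel's ray), 0 where there is no reading.
- eyes.camera_info(name): a dict with "K" (3x3 intrinsics, pixels), "D" ([k1, k2, p1, p2, k3] as OpenCV has them; the pictures are not rectified), "world_to_cam" (4x4, takes a point from world to camera coordinates). Camera axes: x right, y down, z forward; pixel columns grow to the right and rows downward; lengths in m; the calibration is good to about 2 mm. A picture is of the moment at which its call begins. camera_info takes no time and is no camera call.
- r.finish_job(): hands the job in; it is judged then, once.
Trained networks look in the newest picture that a camera, given by its name, has taken for a name from the list of things; names that differ only in an ending like _2 or _b are one class to them, and where a whole thing is asked for, a point or a joint stands for the part that bears it (a point fixed in the world has none). Each returns a list of dicts, best first, with "confidence" (0 to 1); they miss things now and then, are a little off and sometimes report something else, mostly with a low value. They report only what shows in the picture. A call takes as long as a camera call.
- nets.spot_in(camera, query): "box" ([left, top, width, height] as shares, 0 to 1, of the picture: columns of its width, rows of its height, round what is visible of it).
- nets.place_of(camera, query): "position" ([column, row] as shares, 0 to 1, of the picture: columns of its width, rows of its height: a listed point, or the origin of a listed thing).
The state is a dict: "clock": time; "q": joint angles; "qd": joint speeds; "joint_torque": joint torques, N m; "tool_pos": TCP position; "eef_rot": TCP orientation; "contact_force": force on the tool from outside, world axes, zero at the start; "moment": the same for the moment, N m; "opening": opening from 0.0 (shut) to 1.0 (fully open); "finger_force": force on a finger pad.
Only numpy, scipy, OpenCV 4.12 (cv2) and the standard library are available. Lean on these libraries where they do the work, as an engineer would, in place of code of your own. Each camera call takes 0.05 s, during which the arm holds its last target. There are 200 camera calls.

### The job

Two knurled lens cells stand on the bench beside an inspection camera whose lens mount points straight up. Take the one that fits the mount (the wide, low one), set it squarely over the spigot and, pressing lightly, turn it until its hidden keyways drop over the three pins, then push it fully home against the sprung ring, without ramming it. Finish still gripping the cell and holding it home, for the spring lifts it as soon as it is let go; leave the narrow cell and the heat sink, toroid and loupe where they are.

Things in the scene. Friction and masses are not known exactly. Their poses are not given: they have to be found in the camera images.
- wide_cell: Wide, low lens cell that fits: loose dark steel knurled collar, 54 mm across, 36 mm tall, about 120 g, closed at the top (cap 4 mm) with a glass, standing bore down. Origin: centre of underside, z up its axis. Grip the knurled band, 9 to 31 mm above the underside.
- cell_bore (a point): Centre of the wide cell's bore mouth, on its underside. Bore 43 mm wide, 32 mm deep; in its wall three keyways 120 degrees apart, 10 mm wide, 3.5 mm deep radially, run from the underside up to the cap. They cannot be seen from outside and their angle to the cell's axes is unknown: find them by turning and feeling.
- narrow_cell: Narrow lens cell, a similar knurled dark steel collar of 42 mm diameter and 46 mm height: too small for this mount, to be left alone. Origin: centre of its underside.
- camera: Inspection camera on its back, fixed to the bench: grey body 70 x 70 mm, top 40 mm above the bench. Origin: centre of its underside on the bench, z up the mount's axis. Its aluminium spigot, 40 mm in diameter, stands 46 to 78 mm above the bench, the top 4 mm tapered to 33 mm. The cell fully home has its underside 50 mm above the bench.
- mount_pins (a point): On the mount's axis, level with the tops of its three pins, 68.5 mm above the bench. Pins: 5 mm thick, 120 degrees apart, sticking 4 mm out of the spigot; their angle differs each time, whatever the axes say. Out of line, the cell rests on them (stably, so it may be regrasped); within about 6 degrees of line it can drop 10.5 mm onto the sprung ring. At most 120 degrees of turn is needed.
- thrust_ring (a joint): Sprung steel ring, 53 mm in diameter, round the foot of the mount, pushed down by the cell's underside: 0 m = up (top 58 mm above the bench), 0.008 m = fully down (top 50 mm above the bench, a hard stop). Its spring pushes up with 2 N at the top and 6 N at the bottom.
- heatsink: Finned heat sink, 45 x 60 x 26 mm, bystander. Origin: centre of its underside.
- toroid: Wound copper toroid, 53 mm in diameter, 18 mm high, bystander. Origin: centre of its underside.
- loupe: Black watchmaker's loupe, 41 mm in diameter, 26 mm high, bystander. Origin: centre of its underside.

How it is judged:
On the way, in this order (a step that is already met when the one before it is completed fails the run):
1. the wide cell is set over the spigot (horizontal distance between wide_cell and camera below 0.006 m and angle between wide_cell's own z axis and vertical below 0.12 rad and z of wide_cell in the frame of camera below 0.077 m), for 0.1 s.
2. its keyways have dropped over the pins (horizontal distance between wide_cell and camera below 0.006 m and angle between wide_cell's own z axis and vertical below 0.12 rad and z of wide_cell in the frame of camera below 0.062 m), for 0.1 s.
At the end, for the whole second after the job is handed in: Wide cell on the mount, central within 4 mm, upright within 0.08 rad, underside within 2.5 mm of home, sprung ring down by at least 5.5 mm; still gripped, pressing on the mount with over 2 N, at rest. Narrow cell, heat sink, toroid and loupe within 25 mm of where they stood (z of wide_cell in the frame of camera below 0.0525 m and value of joint thrust_ring above 0.0055 m and horizontal distance between wide_cell and camera below 0.004 m and angle between wide_cell's own z axis and vertical below 0.08 rad and contact force between the fingers and wide_cell above 1 N and contact force between wide_cell and camera above 2 N and linear speed of wide_cell below 0.02 m/s and distance of each of narrow_cell, heatsink, toroid, loupe from where it was at the start of the episode below 0.025 m); the arm keeps its last pose, push and grip.
It fails at once if the mount is rammed: over 60 N between the cell and the camera or its sprung ring (contact force between wide_cell and camera above 60 N).
It fails at once if the narrow cell or a bystander is moved by more than 25 mm (distance of any of narrow_cell, heatsink, toroid, loupe from where it was at the start of the episode above 0.025 m).
It also fails if it takes over 48 s, if anything falls off the work surface, if the arm or the gripper's body presses on something with over 40 N, if the wrist force passes 120 N, or if a joint passes its speed limit or range.

## Working session

There is one attempt and no reset: what is moved stays moved. The work goes in short steps, Python scripts to look and compute and a shell command to move; the robot and the scene stay as the last step left them, time stands still between calls to the robot, and variables do not carry over. Pictures are saved under pics/ and viewed, at most 10 in all, crops included, and the job is handed in when it is done.

```bash
mkdir -p pics; ls; python3 - <<'E'
from plant import r, eyes, nets
import cv2, numpy as np
s=r.get_state(); print({k:np.round(v,3) for k,v in s.items()})
ims=[]
for n in("scene","top"):
    im,d=eyes.snapshot(n); ims.append(im); np.save(f"pics/{n}_d.npy",d)
    print(n,eyes.camera_info(n))
    for q in("wide_cell","narrow_cell","camera","heatsink","toroid","loupe"):
        print(q,[(np.round(x['box'],3),round(x['confidence'],2)) for x in nets.spot_in(n,q)][:3])
cv2.imwrite("pics/a.png",cv2.resize(np.hstack(ims),(800,300)))
cv2.imwrite("pics/a_top.png",ims[1])
E
```

```text
pics
{'clock': np.float64(0.0), 'q': array([-1.217,  0.69 , -0.195,  1.566,  0.157,  0.903, -0.215]), 'qd': array([ 0.   , -0.002, -0.001,  0.001,  0.001, -0.   , -0.   ]), 'joint_torque': array([ 1.0000e-03, -5.2757e+01, -1.2670e+00, -1.5343e+01, -5.3000e-02,
        6.0000e-03,  0.0000e+00]), 'tool_pos': array([0.196, 0.593, 0.238]), 'eef_rot': array([ 0.159,  0.987, -0.001, -0.   ]), 'contact_force': array([ 0.037, -1.199, -0.036]), 'moment': array([0.008, 0.013, 0.   ]), 'finger_force': np.float64(0.0), 'opening': np.float64(0.999)}
scene {'K': array([[350.39740846,   0.        , 255.73797237],
       [  0.        , 350.39740846, 189.54251862],
       [  0.        ,   0.        ,   1.        ]]), 'D': array([-0.09084989,  0.        ,  0.        ,  0.        ,  0.        ]), 'world_to_cam': array([[ 0.82404456, -0.56650089,  0.00522543, -0.42668532],
       [-0.4349343 , -0.63852145, -0.6349193 ,  0.30528883],
       [ 0.3630189 ,  0.52092907, -0.7725608 ,  0.71126612],
       [ 0.        ,  0.        ,  0.        ,  1.        ]])}
wide_cell [(array([0.557, 0.797, 0.055, 0.074]), 
[... 494 characters left out ...]
ay([-0.15733557,  0.        ,  0.        ,  0.        ,  0.        ]), 'world_to_cam': array([[-0.00173088, -0.99998283, -0.00559931,  0.03756209],
       [-0.99017318,  0.00249684, -0.13982433,  0.51955843],
       [ 0.13983591,  0.00530226, -0.99016049,  1.09511655],
       [ 0.        ,  0.        ,  0.        ,  1.        ]])}
wide_cell [(array([0.733, 0.517, 0.05 , 0.065]), 0.9)]
narrow_cell [(array([0.371, 0.499, 0.042, 0.043]), 0.69)]
camera [(array([0.532, 0.413, 0.059, 0.086]), 0.9)]
heatsink [(array([0.283, 0.29 , 0.058, 0.056]), 0.88), (array([0.56 , 0.6  , 0.032, 0.036]), 0.2)]
toroid [(array([0.372, 0.297, 0.045, 0.045]), 0.76)]
loupe [(array([0.559, 0.604, 0.034, 0.028]), 0.6)]
```

View pics/a_top.png

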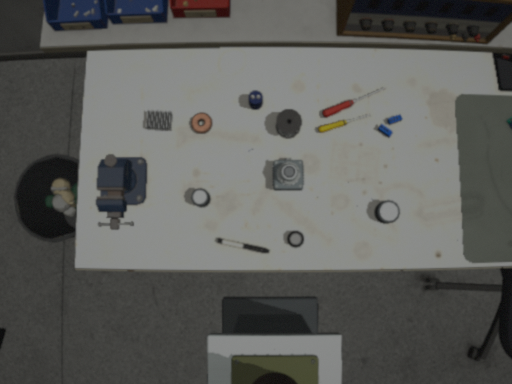

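```bash
cat > h.py <<'E'
import numpy as np, cv2
from plant import r, eyes, nets
def cloud(n,d=None,box=None):
    """world points (H,W,3) of a depth picture; nan where no reading"""
    I=eyes.camera_info(n)
    if d is None: d=eyes.snapshot(n)[1]
    h,w=d.shape
    uv=np.stack(np.meshgrid(np.arange(w),np.arange(h)),-1).reshape(-1,1,2).astype(float)
    x=cv2.undistortPoints(uv,I["K"],np.array(I["D"])).reshape(h,w,2)
    P=np.dstack([x,np.ones((h,w))])*d[...,None]
    T=np.linalg.inv(I["world_to_cam"]); P=P@T[:3,:3].T+T[:3,3]
    P[d<=0]=np.nan
    return P
def crop(P,box,m=4):
    h,w=P.shape[:2]; l,t,a,b=box
    return P[max(0,int(t*h)-m):int((t+b)*h)+m, max(0,int(l*w)-m):int((l+a)*w)+m].reshape(-1,3)
def circ(p):
    """least squares circle centre/radius of xy points"""
    A=np.c_[2*p[:,:2],np.ones(len(p))]; s=np.linalg.lstsq(A,(p[:,:2]**2).sum(1),rcond=None)[0]
    return s[:2],np.sqrt(s[2]+s[:2]@s[:2])
E
python3 - <<'E'
from h import *
P=cloud("top",np.load("pics/top_d.npy")); S=cloud("scene",np.load("pics/scene_d.npy"))
B={"wide":([.733,.517,.05,.065],[.557,.797,.055,.074],.036),"narrow":([.371,.499,.042,.043],[.398,.443,.018,.061],.046),"camera":([.532,.413,.059,.086],[.484,.529,.079,.097],.078),
"heatsink":([.283,.29,.058,.056],[.455,.32,.041,.053],.026),"toroid":([.372,.297,.045,.045],[.502,.379,.029,.037],.018),"loupe":([.559,.604,.034,.028],[.41,.661,.036,.047],.026)}
for k,(b,bs,h) in B.items():
    for nm,C,bb in(("top",P,b),("scene",S,bs)):
        c=crop(C,bb); c=c[np.isfinite(c[:,0])]
        t=c[abs(c[:,2]-h)<.005]
        if len(t)>5:
            (x,y),rr=cv2.minEnclosingCircle(t[:,:2].astype(np.float32))
            print(k,nm,len(t),"med z",np.median(t[:,2]).round(4),"mean",t[:,:2].mean(0).round(4),"circ",np.round((x,y,rr),4),"zmax",np.nanmax(c[:,2]).round(4))
        else: print(k,nm,"few",len(t),np.round(np.percentile(c[:,2],[5,50,95]),3))
E
```

```text
wide top 399 med z 0.0369 mean [ 0.4412 -0.2683] circ [ 0.4414 -0.2697  0.0281] zmax 0.0424
wide scene 542 med z 0.0367 mean [ 0.4397 -0.2711] circ [ 0.4415 -0.2709  0.0277] zmax 0.0411
narrow top 228 med z 0.046 mean [0.4742 0.1748] circ [0.4738 0.1743 0.0209] zmax 0.0521
narrow scene 156 med z 0.0467 mean [0.4743 0.1736] circ [0.4756 0.1758 0.0219] zmax 0.0504
camera top 224 med z 0.0783 mean [ 0.5286 -0.0312] circ [ 0.529  -0.0312  0.0198] zmax 0.0837
camera scene 180 med z 0.0782 mean [ 0.5274 -0.0342] circ [ 0.529  -0.0322  0.0201] zmax 0.0819
heatsink top 207 med z 0.025 mean [0.6692 0.284 ] circ [0.6689 0.284  0.0355] zmax 0.0314
heatsink scene 199 med z 0.0248 mean [0.6675 0.285 ] circ [0.6688 0.2861 0.0363] zmax 0.0294
toroid top 297 med z 0.0174 mean [0.661  0.1775] circ [0.6615 0.1779 0.0267] zmax 0.0235
toroid scene 170 med z 0.0172 mean [0.66   0.1765] circ [0.6614 0.1784 0.0261] zmax 0.022
loupe top 81 med z 0.0235 mean [ 0.378  -0.0493] circ [ 0.3782 -0.0487  0.0175] zmax 0.0312
loupe scene 72 med z 0.0239 mean [ 0.3771 -0.0511] circ [ 0.3772 -0.0507  0.0178] zmax 0.0286
```

The top view shows the bench: wide cell at pixel (388,212), camera mount (288,175), narrow cell (200,198), loupe (295,239). Both cameras agree on wide cell ≈ (0.4415, −0.270) and mount ≈ (0.529, −0.0317), with heights matching the sizes given. Next I move above the wide cell.

```bash
python3 -m pendant '[{"claw":1,"dx":60,"dy":-50,"dz":0,"twist":0},{"claw":1,"dx":180,"dy":-200,"dz":0,"twist":0},{"claw":1,"dx":250,"dy":-340,"dz":0,"twist":0},{"claw":1,"dx":250,"dy":-340,"dz":0,"twist":0},{"claw":1,"dx":250,"dy":-340,"dz":0,"twist":0},{"claw":1,"dx":250,"dy":-600,"dz":0,"twist":0},{"claw":1,"dx":250,"dy":-600,"dz":0,"twist":0},{"claw":1,"dx":250,"dy":-600,"dz":0,"twist":0}]'; python3 -c "
from plant import r
print(r.get_state()['q'].round(2))"
```

```text
clock: 1.5
tool_pos: [0.3853, 0.2504, 0.2389]
eef_rot: [0.159, 0.987, 0.0, 0.0]
contact_force: [1.1, -0.2, -0.2]
opening: 0.999
finger_force: 0.0
[-0.51  0.48 -0.25  2.04  0.19  0.63  0.36]
```

```bash
for i in 1; do python3 -m pendant '[{"claw":1,"dx":55,"dy":-200,"dz":-20,"twist":0},{"claw":1,"dx":55,"dy":-400,"dz":-40,"twist":0},{"claw":1,"dx":55,"dy":-400,"dz":-80,"twist":0},{"claw":1,"dx":55,"dy":-515,"dz":-100,"twist":0},{"claw":1,"dx":55,"dy":-515,"dz":-100,"twist":0},{"claw":1,"dx":55,"dy":-515,"dz":-100,"twist":0},{"claw":1,"dx":55,"dy":-515,"dz":-100,"twist":0},{"claw":1,"dx":55,"dy":-515,"dz":-100,"twist":0}]'; done; python3 -c "
from plant import r
print(r.get_state()['q'].round(2))"
```

```text
clock: 2.3
tool_pos: [0.4299, -0.1392, 0.1654]
eef_rot: [0.159, 0.987, 0.0, 0.001]
contact_force: [0.5, 0.3, -0.2]
opening: 1.001
finger_force: 0.0
[ 0.38  0.61 -0.26  2.14  0.36  0.43  1.08]
```

```bash
python3 -m pendant '[{"claw":1,"dx":5,"dy":-60,"dz":-20,"twist":0},{"claw":1,"dx":10,"dy":-125,"dz":-50,"twist":0},{"claw":1,"dx":10,"dy":-125,"dz":-65,"twist":0},{"claw":1,"dx":10,"dy":-125,"dz":-65,"twist":0},{"claw":1,"dx":10,"dy":-125,"dz":-65,"twist":0},{"claw":1,"dx":10,"dy":-125,"dz":-65,"twist":0}]'; python3 - <<'E'
from h import *
im,d=eyes.snapshot("top"); cv2.imwrite("pics/b.png",cv2.resize(im[130:260,290:460],(0,0),fx=4,fy=4))
print(r.get_state()["tool_pos"],r.get_state()["q"].round(2))
for n in("top","scene"):
    P=cloud(n); c=P.reshape(-1,3); c=c[np.isfinite(c[:,0])]
    t=c[(abs(c[:,2]-.0365)<.004)&(np.hypot(c[:,0]-.4415,c[:,1]+.27)<.035)]
    print(n,len(t),cv2.minEnclosingCircle(t[:,:2].astype(np.float32)) if len(t)>5 else "")
E
```

```text
clock: 2.9
tool_pos: [0.4403, -0.2606, 0.1013]
eef_rot: [0.158, 0.987, 0.001, 0.0]
contact_force: [0.6, -0.5, 1.0]
opening: 1.005
finger_force: 0.0
[ 0.44048995 -0.26054841  0.1015599 ] [ 0.59  0.77 -0.24  2.02  0.45  0.4   1.26]
top 166 ((0.4412355422973633, -0.2694380283355713), 0.027479803189635277)
scene 226 ((0.4406236708164215, -0.26986783742904663), 0.02639067731797695)
```

View pics/b.png

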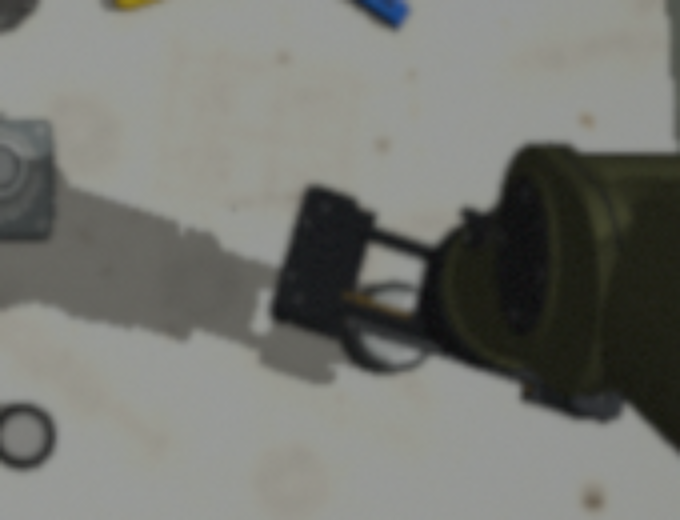

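```bash
python3 -m pendant '[{"claw":1,"dx":1,"dy":-9,"dz":0,"twist":0},{"claw":1,"dx":1,"dy":-9,"dz":-40,"twist":0},{"claw":1,"dx":1,"dy":-9,"dz":-75,"twist":0},{"claw":1,"dx":1,"dy":-9,"dz":-90,"twist":0},{"claw":1,"dx":1,"dy":-9,"dz":-96,"twist":0},{"claw":1,"dx":1,"dy":-9,"dz":-97,"twist":0},{"claw":1,"dx":1,"dy":-9,"dz":-97,"twist":0}]' 40
```

```text
clock: 3.75
tool_pos: [0.4412, -0.2716, 0.0043]
eef_rot: [0.159, 0.987, -0.0, 0.001]
contact_force: [0.3, 0.9, 0.1]
opening: 1.005
finger_force: 0.0
```

```bash
python3 -m pendant '[{"claw":0,"dx":0,"dy":1,"dz":-1,"twist":0},{"claw":0,"dx":0,"dy":1,"dz":-1,"twist":0},{"claw":0,"dx":0,"dy":1,"dz":-1,"twist":0},{"claw":0,"dx":0,"dy":1,"dz":-1,"twist":0},{"claw":0,"dx":0,"dy":1,"dz":-1,"twist":0},{"claw":0,"dx":0,"dy":1,"dz":-1,"twist":0},{"claw":0,"dx":0,"dy":1,"dz":-1,"twist":0},{"claw":0,"dx":0,"dy":1,"dz":-1,"twist":0}]' 40
```

```text
clock: 4.55
tool_pos: [0.4407, -0.2703, 0.0028]
eef_rot: [0.159, 0.987, -0.0, 0.0]
contact_force: [0.2, -0.7, 4.9]
opening: 0.604
finger_force: 40.0
```

```bash
python3 -m pendant '[{"claw":0,"dx":0,"dy":0,"dz":30,"twist":0},{"claw":0,"dx":0,"dy":0,"dz":70,"twist":0},{"claw":0,"dx":0,"dy":0,"dz":110,"twist":0},{"claw":0,"dx":15,"dy":40,"dz":120,"twist":0},{"claw":0,"dx":45,"dy":120,"dz":120,"twist":0},{"claw":0,"dx":75,"dy":200,"dz":120,"twist":0},{"claw":0,"dx":88,"dy":239,"dz":120,"twist":0},{"claw":0,"dx":88,"dy":239,"dz":120,"twist":0}]'; python3 -m pendant '[{"claw":0,"dx":0,"dy":0,"dz":0,"twist":0}]'
```

```text
clock: 5.35
tool_pos: [0.5245, -0.0407, 0.1222]
eef_rot: [0.159, 0.987, -0.0, -0.0]
contact_force: [0.8, -1.1, -2.2]
opening: 0.61
finger_force: 40.0
clock: 5.45
tool_pos: [0.5277, -0.0318, 0.1227]
eef_rot: [0.153, 0.988, 0.004, 0.002]
contact_force: [0.1, 0.4, -1.8]
opening: 0.608
finger_force: 40.0
```

Now I look closely at how the cell sits in the hand.

```bash
python3 - <<'E'
from h import *
ims=[]
print(r.get_state()["tool_pos"],r.get_state()["contact_force"],r.get_state()["q"].round(2))
for n in("top","scene"):
    im,d=eyes.snapshot(n); P=cloud(n,d); c=P.reshape(-1,3)
    for nm,zl,zh in(("caprim",.151,.163),("cellside",.125,.150),("cambody",.036,.044)):
        m=np.isfinite(c[:,0])&(c[:,2]>zl)&(c[:,2]<zh)&(np.hypot(c[:,0]-.529,c[:,1]+.032)<(.06 if nm=="cambody" else .034)); t=c[m]
        if len(t)>10: print(n,nm,len(t),np.median(t[:,2]).round(4),np.round(cv2.minEnclosingCircle(t[:,:2].astype(np.float32))[0],4),[round(cv2.minEnclosingCircle(t[:,:2].astype(np.float32))[1],4)],t.min(0).round(3),t.max(0).round(3))
    print([(np.round(x["position"],4),round(x["confidence"],2)) for q in("wide_cell","camera","mount_pins") for x in nets.place_of(n,q)[:1]])
    u,v=(288,170) if n=="top" else (268,205)
    ims.append(cv2.resize(im[v-60:v+60,u-60:u+60],(400,400),interpolation=cv2.INTER_CUBIC))
cv2.imwrite("pics/c.png",np.hstack(ims))
E
```

```text
[ 0.52767096 -0.03182523  0.12271155] [ 0.11892208  0.44614263 -1.79786293] [ 0.12  0.75 -0.23  1.96  0.34  0.47  0.91]
top caprim 42 0.1556 [ 0.5076 -0.0246] [0.0165] [ 0.501 -0.04   0.152] [ 0.512 -0.009  0.159]
top cellside 34 0.1396 [ 0.5103 -0.0245] [0.0205] [ 0.5   -0.044  0.127] [ 0.517 -0.005  0.15 ]
top cambody 209 0.0399 [ 0.515  -0.0309] [0.0391] [ 0.494 -0.065  0.036] [0.534 0.003 0.044]
[(array([0.5668, 0.4349]), 0.66), (array([0.5594, 0.4568]), 0.91), (array([0.5721, 0.4474]), 0.55)]
scene caprim 29 0.1559 [ 0.5115 -0.028 ] [0.0185] [ 0.497 -0.04   0.152] [ 0.525 -0.016  0.159]
scene cellside 16 0.141 [ 0.4995 -0.0342] [0.008] [ 0.497 -0.042  0.125] [ 0.502 -0.027  0.15 ]
scene cambody 285 0.0399 [ 0.5289 -0.0318] [0.0473] [ 0.494 -0.068  0.036] [0.563 0.002 0.044]
[(array([0.5205, 0.5271]), 0.41), (array([0.5205, 0.5948]), 0.59), (array([0.5166, 0.5539]), 0.93)]
```

View pics/c.png

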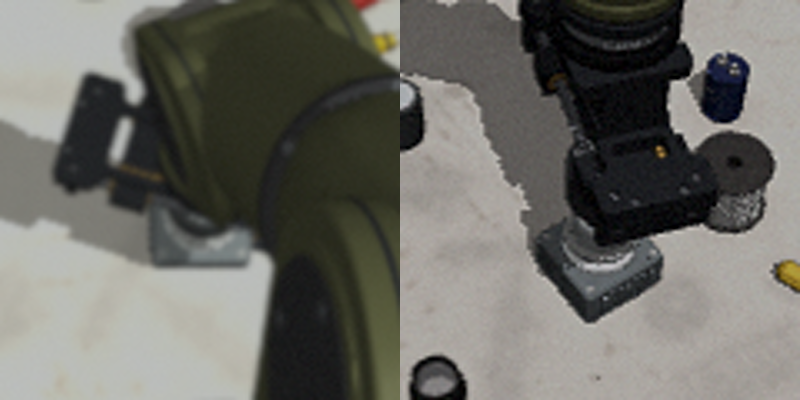

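```bash
python3 -m pendant '[{"claw":0,"dx":1,"dy":0,"dz":0,"twist":0},{"claw":0,"dx":1,"dy":0,"dz":-20,"twist":0},{"claw":0,"dx":1,"dy":0,"dz":-35,"twist":0},{"claw":0,"dx":1,"dy":0,"dz":-40,"twist":0},{"claw":0,"dx":1,"dy":0,"dz":-40,"twist":0}]'; python3 -m pendant '[{"claw":0,"dx":0,"dy":0,"dz":-2,"twist":0},{"claw":0,"dx":0,"dy":0,"dz":-4,"twist":0},{"claw":0,"dx":0,"dy":0,"dz":-4,"twist":0}]'
```

```text
clock: 6.35
tool_pos: [0.5252, -0.0427, 0.0821]
eef_rot: [0.159, 0.987, -0.0, -0.001]
contact_force: [-0.5, 0.2, -1.5]
opening: 0.611
finger_force: 40.0
clock: 6.65
tool_pos: [0.5262, -0.0426, 0.0807]
eef_rot: [0.159, 0.987, -0.0, 0.001]
contact_force: [-2.3, -1.4, 12.7]
opening: 0.603
finger_force: 40.0
```

The earlier reading was taken while the arm was still swinging, so the tool is really 10 mm short in y and touching the spigot top. I raise it and correct.

```bash
python3 -m pendant '[{"claw":0,"dx":0,"dy":0,"dz":12,"twist":0},{"claw":0,"dx":0,"dy":0,"dz":14,"twist":0},{"claw":0,"dx":3,"dy":10,"dz":14,"twist":0},{"claw":0,"dx":3,"dy":10,"dz":14,"twist":0},{"claw":0,"dx":3,"dy":10,"dz":14,"twist":0},{"claw":0,"dx":3,"dy":10,"dz":14,"twist":0}]'
```

```text
clock: 7.25
tool_pos: [0.5283, -0.0325, 0.0923]
eef_rot: [0.159, 0.987, -0.0, -0.0]
contact_force: [-0.7, 0.4, -1.4]
opening: 0.608
finger_force: 40.0
```

```bash
python3 - <<'E'
from h import *
for n in("top","scene"):
    im,d=eyes.snapshot(n); c=cloud(n,d).reshape(-1,3); s=r.get_state()
    print(s["tool_pos"].round(4),s["contact_force"].round(1))
    for nm,zl,zh in(("rim",.12,.135),("side",.095,.119),("spigot",.06,.078)):
        t=c[np.isfinite(c[:,0])&(c[:,2]>zl)&(c[:,2]<zh)&(np.hypot(c[:,0]-.529,c[:,1]+.032)<.034)]
        if len(t)>8:
            ctr,rr=circ(t); print(n,nm,len(t),np.median(t[:,2]).round(4),ctr.round(4),rr.round(4),t.min(0).round(3),t.max(0).round(3))
E
```

```text
[ 0.5283 -0.0326  0.0923] [ 0.5  0.3 -1.8]
top rim 42 0.1242 [ 0.5138 -0.0263] 0.0122 [ 0.501 -0.04   0.12 ] [ 0.515 -0.008  0.13 ]
top side 25 0.1084 [ 0.5284 -0.0313] 0.0276 [ 0.501 -0.044  0.096] [ 0.517 -0.006  0.118]
[ 0.5283 -0.0327  0.0923] [-0.8 -0.3 -1.8]
scene rim 25 0.1255 [ 0.525  -0.0264] 0.0202 [ 0.501 -0.032  0.12 ] [0.53  0.001 0.133]
scene side 37 0.1033 [ 0.5271 -0.0319] 0.0258 [ 0.501 -0.048  0.096] [ 0.507 -0.02   0.118]
scene spigot 19 0.0666 [ 0.5215 -0.0276] 0.0135 [ 0.508 -0.039  0.06 ] [ 0.513 -0.014  0.072]
```

```bash
python3 -m pendant '[{"claw":0,"dx":0.5,"dy":0.5,"dz":-4,"twist":0},{"claw":0,"dx":0.5,"dy":0.5,"dz":-8,"twist":0},{"claw":0,"dx":0.5,"dy":0.5,"dz":-11,"twist":0},{"claw":0,"dx":0.5,"dy":0.5,"dz":-13,"twist":0},{"claw":0,"dx":0.5,"dy":0.5,"dz":-13,"twist":0}]'
```

```text
clock: 7.85
tool_pos: [0.5288, -0.032, 0.0792]
eef_rot: [0.159, 0.987, -0.0, -0.0]
contact_force: [0.3, -0.4, -1.2]
opening: 0.607
finger_force: 40.0
```

```bash
python3 -m pendant '[{"claw":0,"dx":0,"dy":0,"dz":-2,"twist":0},{"claw":0,"dx":0,"dy":0,"dz":-4,"twist":0},{"claw":0,"dx":0,"dy":0,"dz":-5,"twist":0},{"claw":0,"dx":0,"dy":0,"dz":-5,"twist":0}]'
```

```text
clock: 8.25
tool_pos: [0.529, -0.0319, 0.0745]
eef_rot: [0.159, 0.987, 0.0, -0.0]
contact_force: [0.6, 0.0, -1.7]
opening: 0.607
finger_force: 40.0
```

```bash
python3 -m pendant '[{"claw":0,"dx":0,"dy":0,"dz":-1,"twist":0},{"claw":0,"dx":0,"dy":0,"dz":-2,"twist":0},{"claw":0,"dx":0,"dy":0,"dz":-2.5,"twist":0},{"claw":0,"dx":0,"dy":0,"dz":-2.5,"twist":0}]';python3 -m pendant '[{"claw":0,"dx":0,"dy":0,"dz":-0.5,"twist":0},{"claw":0,"dx":0,"dy":0,"dz":-1,"twist":0},{"claw":0,"dx":0,"dy":0,"dz":-1,"twist":0}]'
```

```text
clock: 8.65
tool_pos: [0.529, -0.032, 0.072]
eef_rot: [0.159, 0.987, 0.0, -0.0]
contact_force: [-0.3, 0.5, -1.6]
opening: 0.607
finger_force: 40.0
clock: 8.95
tool_pos: [0.5291, -0.0319, 0.0712]
eef_rot: [0.159, 0.987, 0.0, 0.0]
contact_force: [-0.1, -0.0, -0.5]
opening: 0.608
finger_force: 40.0
```

```bash
python3 -m pendant '[{"claw":0,"dx":0,"dy":0,"dz":-0.7,"twist":0},{"claw":0,"dx":0,"dy":0,"dz":-1.3,"twist":0},{"claw":0,"dx":0,"dy":0,"dz":-1.3,"twist":0}]';python3 -m pendant '[{"claw":0,"dx":0,"dy":0,"dz":0,"twist":-0.06},{"claw":0,"dx":0,"dy":0,"dz":0,"twist":-0.12},{"claw":0,"dx":0,"dy":0,"dz":0,"twist":-0.18},{"claw":0,"dx":0,"dy":0,"dz":0,"twist":-0.18}]'
```

```text
clock: 9.25
tool_pos: [0.5292, -0.032, 0.0708]
eef_rot: [0.159, 0.987, -0.0, 0.0]
contact_force: [-1.7, 0.1, 9.5]
opening: 0.606
finger_force: 40.0
clock: 9.65
tool_pos: [0.5305, -0.0321, 0.0709]
eef_rot: [0.248, 0.969, 0.0, 0.002]
contact_force: [0.3, -0.6, 7.8]
opening: 0.605
finger_force: 40.0
```

```bash
python3 -m pendant '[{"claw":0,"dx":0,"dy":0,"dz":0,"twist":-0.07},{"claw":0,"dx":0,"dy":0,"dz":0,"twist":-0.14},{"claw":0,"dx":0,"dy":0,"dz":0,"twist":-0.2},{"claw":0,"dx":0,"dy":0,"dz":0,"twist":-0.2}]'; python3 -c "
from plant import r
print(r.get_state()['moment'].round(2))"
```

```text
clock: 10.05
tool_pos: [0.5304, -0.0324, 0.0709]
eef_rot: [0.344, 0.939, 0.0, 0.002]
contact_force: [-0.3, 0.1, 7.4]
opening: 0.611
finger_force: 40.0
[-0.19 -0.01 -0.13]
```

```bash
python3 -m pendant '[{"claw":0,"dx":0,"dy":0,"dz":0,"twist":-0.07},{"claw":0,"dx":0,"dy":0,"dz":0,"twist":-0.14},{"claw":0,"dx":0,"dy":0,"dz":0,"twist":-0.2},{"claw":0,"dx":0,"dy":0,"dz":0,"twist":-0.2}]'; python3 -c "
from plant import r
print(r.get_state()['moment'].round(2))"
```

```text
clock: 10.45
tool_pos: [0.5303, -0.0324, 0.0709]
eef_rot: [0.436, 0.9, 0.0, 0.001]
contact_force: [-0.1, -1.1, 7.7]
opening: 0.609
finger_force: 40.0
[-0.15  0.01 -0.11]
```

Smooth sliding on the pins, about 8 N, and the cell turns with the gripper. I continue.

```bash
python3 -m pendant '[{"claw":0,"dx":0,"dy":0,"dz":0,"twist":-0.07},{"claw":0,"dx":0,"dy":0,"dz":0,"twist":-0.14},{"claw":0,"dx":0,"dy":0,"dz":0,"twist":-0.2},{"claw":0,"dx":0,"dy":0,"dz":0,"twist":-0.2}]'; python3 -c "
from plant import r
print(r.get_state()['moment'].round(2))"
```

```text
clock: 10.85
tool_pos: [0.5303, -0.0324, 0.0709]
eef_rot: [0.523, 0.852, 0.001, 0.001]
contact_force: [1.0, -0.6, 7.3]
opening: 0.604
finger_force: 40.0
[-0.26  0.1  -0.12]
```

```bash
python3 -m pendant '[{"claw":0,"dx":0,"dy":0,"dz":0,"twist":-0.07},{"claw":0,"dx":0,"dy":0,"dz":0,"twist":-0.14},{"claw":0,"dx":0,"dy":0,"dz":0,"twist":-0.2},{"claw":0,"dx":0,"dy":0,"dz":0,"twist":-0.2}]'; python3 -c "
from plant import r
print(r.get_state()['moment'].round(2))"
```

```text
clock: 11.25
tool_pos: [0.5302, -0.0324, 0.0709]
eef_rot: [0.606, 0.796, 0.001, 0.001]
contact_force: [0.8, -1.2, 8.1]
opening: 0.609
finger_force: 40.0
[-0.2   0.17 -0.12]
```

```bash
python3 -m pendant '[{"claw":0,"dx":0,"dy":0,"dz":0,"twist":-0.07},{"claw":0,"dx":0,"dy":0,"dz":0,"twist":-0.14},{"claw":0,"dx":0,"dy":0,"dz":0,"twist":-0.2},{"claw":0,"dx":0,"dy":0,"dz":0,"twist":-0.2}]'; python3 -c "
from plant import r
print(r.get_state()['moment'].round(2))"
```

```text
clock: 11.65
tool_pos: [0.53, -0.0321, 0.0705]
eef_rot: [0.682, 0.731, 0.001, 0.001]
contact_force: [-0.3, 0.0, 7.0]
opening: 0.605
finger_force: 40.0
[-0.14  0.12 -0.23]
```

```bash
python3 -c "
from plant import r
s=r.get_state();print(s['q'].round(2),s['tool_pos'].round(4),s['contact_force'].round(1))"
```

```text
[-0.06  0.84  0.06  1.98 -0.15  0.32  0.19] [ 0.53   -0.0321  0.0705] [-0.3  0.   7. ]
```

```bash
python3 -m pendant '[{"claw":0,"dx":0,"dy":0,"dz":0,"twist":-0.06},{"claw":0,"dx":0,"dy":0,"dz":0,"twist":-0.06}]'; python3 -c "
from plant import r
print(r.get_state()['moment'].round(2))"
```

```text
clock: 11.85
tool_pos: [0.5295, -0.032, 0.0699]
eef_rot: [0.703, 0.711, 0.0, 0.0]
contact_force: [0.1, -0.1, 0.1]
opening: 0.608
finger_force: 40.0
[-0.15 -0.13 -0.05]
```

The force has vanished and z has reached the commanded height, so the keyways are in line. I go a little further and down.

```bash
python3 -m pendant '[{"claw":0,"dx":0,"dy":0,"dz":-0.7,"twist":-0.05},{"claw":0,"dx":0,"dy":0,"dz":-1.4,"twist":-0.05},{"claw":0,"dx":0,"dy":0,"dz":-2,"twist":-0.05},{"claw":0,"dx":0,"dy":0,"dz":-2,"twist":-0.05}]'; python3 -c "
from plant import r
print(r.get_state()['moment'].round(2))"
```

```text
clock: 12.25
tool_pos: [0.5291, -0.0322, 0.0676]
eef_rot: [0.721, 0.693, -0.0, 0.0]
contact_force: [2.0, -1.7, -1.6]
opening: 0.606
finger_force: 40.0
[-0.33 -0.2  -0.07]
```

```bash
python3 -m pendant '[{"claw":0,"dx":0,"dy":0,"dz":-1.5,"twist":0},{"claw":0,"dx":0,"dy":0,"dz":-3,"twist":0},{"claw":0,"dx":0,"dy":0,"dz":-4.5,"twist":0},{"claw":0,"dx":0,"dy":0,"dz":-6,"twist":0},{"claw":0,"dx":0,"dy":0,"dz":-6,"twist":0},{"claw":0,"dx":0,"dy":0,"dz":-6,"twist":0}]'; python3 -c "
from plant import r
print(r.get_state()['moment'].round(2))"
```

```text
clock: 12.85
tool_pos: [0.5291, -0.032, 0.0616]
eef_rot: [0.721, 0.693, -0.0, 0.0]
contact_force: [2.1, -1.3, -2.9]
opening: 0.606
finger_force: 40.0
[-0.42 -0.25 -0.03]
```

```bash
python3 -m pendant '[{"claw":0,"dx":0,"dy":0,"dz":-1,"twist":0},{"claw":0,"dx":0,"dy":0,"dz":-2,"twist":0},{"claw":0,"dx":0,"dy":0,"dz":-3,"twist":0},{"claw":0,"dx":0,"dy":0,"dz":-4,"twist":0},{"claw":0,"dx":0,"dy":0,"dz":-5,"twist":0},{"claw":0,"dx":0,"dy":0,"dz":-6,"twist":0},{"claw":0,"dx":0,"dy":0,"dz":-6,"twist":0},{"claw":0,"dx":0,"dy":0,"dz":-6,"twist":0}]'; python3 -c "
from plant import r
print(r.get_state()['moment'].round(2))"
```

```text
clock: 13.65
tool_pos: [0.5291, -0.0321, 0.0558]
eef_rot: [0.721, 0.693, 0.0, 0.0]
contact_force: [0.3, -2.1, 2.3]
opening: 0.607
finger_force: 40.0
[-0.49 -0.15 -0.1 ]
```

```bash
python3 -m pendant '[{"claw":0,"dx":0,"dy":0,"dz":-0.7,"twist":0},{"claw":0,"dx":0,"dy":0,"dz":-1.4,"twist":0},{"claw":0,"dx":0,"dy":0,"dz":-2.1,"twist":0},{"claw":0,"dx":0,"dy":0,"dz":-2.8,"twist":0},{"claw":0,"dx":0,"dy":0,"dz":-2.8,"twist":0},{"claw":0,"dx":0,"dy":0,"dz":-2.8,"twist":0}]'; python3 -m pendant '[{"claw":0,"dx":0,"dy":0,"dz":-0.7,"twist":0},{"claw":0,"dx":0,"dy":0,"dz":-1.3,"twist":0},{"claw":0,"dx":0,"dy":0,"dz":-1.3,"twist":0},{"claw":0,"dx":0,"dy":0,"dz":-1.3,"twist":0}]'
```

```text
clock: 14.25
tool_pos: [0.5292, -0.032, 0.053]
eef_rot: [0.721, 0.693, 0.0, 0.0]
contact_force: [2.0, -2.0, 4.4]
opening: 0.605
finger_force: 40.0
clock: 14.65
tool_pos: [0.5291, -0.032, 0.0527]
eef_rot: [0.721, 0.693, 0.0, 0.0]
contact_force: [-1.1, -2.3, 13.4]
opening: 0.604
finger_force: 40.0
```

The force jumps from the spring's 6 N to 15 N at TCP z = 52.7 mm, which puts the underside at 50 mm, fully home. I let it settle, check that nothing else moved, and hand in.

```bash
python3 -m pendant '[{"claw":0,"dx":0,"dy":0,"dz":0,"twist":0},{"claw":0,"dx":0,"dy":0,"dz":0,"twist":0},{"claw":0,"dx":0,"dy":0,"dz":0,"twist":0}]' && python3 - <<'E'
from h import *
eyes.snapshot("scene")
for q in("narrow_cell","heatsink","toroid","loupe"): print(q,[np.round(x['box'],3) for x in nets.spot_in("scene",q)][:1])
s=r.get_state(); print(s["tool_pos"].round(4),s["contact_force"].round(1),s["finger_force"])
if 5<s["contact_force"][2]<35: print(r.finish_job())
E
```

```text
clock: 14.95
tool_pos: [0.5291, -0.0321, 0.0527]
eef_rot: [0.721, 0.693, 0.0, 0.0]
contact_force: [0.1, -2.9, 14.3]
opening: 0.609
finger_force: 40.0
narrow_cell [array([0.388, 0.446, 0.027, 0.045])]
heatsink [array([0.459, 0.308, 0.029, 0.066])]
toroid []
loupe [array([0.411, 0.66 , 0.034, 0.047])]
[ 0.5291 -0.0321  0.0527] [-0.3 -1.6 14.7] 39.99995949670847
the job is handed in; nothing more can be done
None
```

I handed the job in at about 15 s: by force and height the wide cell is keyed over the pins and fully home (underside about 50 mm), gripped at 40 N and pressed down with about 15 N; the narrow cell, heat sink and loupe showed no clear movement, while the final look missed the toroid, which the arm never went near, and no verdict came back.

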